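# Load and clamp an almond-paste cartridge

## Task

Load the almond-paste cartridge into the dosing unit: slide it, orange nose first, between the two low blue rails of the cradle until its nose is up against the dock, then swing the red clamp fully shut behind it so that it drives the cartridge home against the sprung dock. Keep the cartridge upright, leave it clamped, and do not disturb the ring, bowl and jar nearby.

Things in the scene. Friction and masses are not known exactly. Their poses are not given: they have to be found in the camera images.
- unit: White dosing unit fixed to the bench. Its origin is on the bench (z = 0), on the centre line of its cradle; its x axis points in the loading direction, towards the housing; z up. Housing: a box 150 mm wide and 165 mm high, from x = 90 to 290 mm. The clamp's hinge pillar (22 mm thick, 74 mm high) stands at x = -62, y = -56 mm.
- cradle_mouth (a point): Centre of the cradle's mouth, on the bench, at unit x = -115 mm; axes as the unit's. The cartridge slides on the bench itself between two blue rails, 62 mm apart inside, 12 mm thick, 18 mm high, from unit x = -75 to 72 mm; flared guides of the same height widen the mouth to about 95 mm at this point.
- dock_face (a point): Centre of the black rubber face (50 x 50 mm, orange disc on it) of the sprung dock at the inner end of the cradle, 30 mm above the bench. At rest it lies at unit x = 60 mm; it moves along unit +x when pressed (6 N to start, 10 N at 12 mm).
- dock (a joint): How far the sprung dock is pressed in along unit +x, in m: 0 at rest, about 0.012 when the cartridge is fully home behind the closed clamp, 0.018 at most.
- clamp (a joint): Angle of the red clamp about its upright hinge, in rad: 0 fully shut at its stop (arm across the cradle, along unit +y), 1.57 open (arm along unit -x), 2.05 at most. From above it shuts clockwise. Stiff hinge: stays where left; takes about 7 N at the handle, about 12 N over the last 0.25 rad, where it drives the cartridge in by 12 mm.
- clamp_hinge (a point): On the clamp's hinge axis, 40 mm above the bench. The arm is a flat red bar, 16 mm thick, from 23 to 57 mm above the bench, so it passes over the rails. At clamp angle a it runs from here along (-sin a, cos a) in the unit's frame. The point turns with the clamp: its y axis points along the arm to the handle, its x axis the way the arm moves when shutting.
- clamp_nose (a point): Axis of the upright rubber nose (24 mm round) on the clamp arm, 56 mm from the hinge, 40 mm above the bench. It presses on the rear of the cartridge and ends at unit x = -50 mm when shut.
- clamp_handle (a point): Axis of the round upright handle at the end of the clamp arm, 136 mm from the hinge axis: 22 mm thick, with a 28 mm black ball on top, from 23 to 104 mm above the bench; this point is 40 mm above the bench.
- cartridge_mid (a point): Centre of the loose white cartridge with tan windows, 120 mm long overall (x axis, towards its orange nose), 56 mm wide (y), 60 mm high (z up), 30 mm above the bench it lies on; about 0.45 kg. The rear end is flat.
- cartridge_nose (a point): Centre of the round orange nose's end face (32 mm across, sticking 10 mm out of the body), 60 mm ahead of cartridge_mid.
- ring_mid (a point): Bystander: centre of a steel pastry ring, 110 mm across, 45 mm high.
- bowl_mid (a point): Bystander: a steel bowl, 130 mm across, 60 mm high; the point is on its axis, 30 mm up.
- jar_mid (a point): Bystander: centre of an amber glass jar, 72 mm across, 65 mm high.
Not all that is in view belongs to the job. Of the things that look like the part that bears cartridge_mid, the largest one is meant.

How it is judged:
On the way:
1. the cartridge is in the cradle, nose to the dock (within about 25 mm of it), while the clamp is still open (more than 0.6 rad) (y of cartridge_mid in the frame of unit between -0.01 and 0.01 m and angle between the x axis of cartridge_mid and the x axis of unit, either way round below 0.15 rad and angle between cartridge_mid's own z axis and vertical below 0.15 rad and x of cartridge_nose in the frame of unit above 0.035 m and value of joint clamp above 0.6 rad), for 0.1 s.
At the end, for the whole second after the job is handed in: The clamp is shut (below 0.06 rad), the cartridge lies upright and still in the cradle (within 10 mm of its centre line and 0.15 rad of its direction), its nose at unit x above 66 mm, and the dock is pressed in by more than 7 mm (y of cartridge_mid in the frame of unit between -0.01 and 0.01 m and angle between the x axis of cartridge_mid and the x axis of unit, either way round below 0.15 rad and angle between cartridge_mid's own z axis and vertical below 0.15 rad and value of joint clamp below 0.06 rad and value of joint dock above 0.007 m and x of cartridge_nose in the frame of unit above 0.066 m and height (world z) of cartridge_mid below 0.036 m and linear speed of cartridge below 0.02 m/s); the robot touches nothing.
It fails at once if a bystander (ring, bowl, jar) is moved by more than 40 mm (distance of any of ring_mid, bowl_mid, jar_mid from where it was at the start of the episode above 0.04 m).
It fails at once if the cartridge is tipped by more than 0.6 rad (angle between cartridge_mid's own z axis and vertical above 0.6 rad).
It also fails if it takes over 72 s, if anything falls off the work surface, if the arm or the gripper's body presses on something with over 40 N, if the wrist force passes 120 N, or if a joint passes its speed limit or range.

## Robot

A 6-joint arm with a two-finger parallel gripper is mounted at the origin on the work surface. World frame = base frame: x ahead of the robot, y to its left, z up, the work surface at z = 0. Lengths are in m, angles in rad, forces in N, time in s.
With the tool pointing down it reaches from about 0.25 to 0.725 m from the base axis. Payload 9.7 kg.
Tool frame: the origin (TCP) lies at the centre of the arm's flange, where the gripper is bolted on; the fingertips stand 173 mm ahead of it and the grasp point (between the pads) lies 155 mm ahead of it; z points along the fingers, x is the direction in which the jaws open and shut, and the axes are right-handed (so a half turn about z gives the same grasp; the last joint's range is limited). The gripper opens to 85 mm and grips with 20 to 120 N. Pads are 22 mm wide; open, the fingers measure 114 mm over their backs; the gripper's body (76 mm by 85 mm) begins 54 mm behind the grasp point. The pads swing forward as they close: fully open they stand 13 mm farther back than shut.
Start: joints at [1.297, 0.087, 0.176, 1.66, 0, 1.571], TCP at [0.149, 0.53, 0.405] pointing down, gripper open.
Joint ranges: [-3.13, 3.13], [-0.85, 1.81], [-1.15, 1.24], [-2.2, 2.28], [-1.44, 1.52], [-3.14, 3.14]. Speed limits (rad/s): [2.22, 2.22, 2.57, 3.14, 3.14, 3.14].

## Interface

Orientations are given as a rotation vector (axis times angle).
In Python, from rig import arm, viewer, ticket gives the robot as it stands.
- The arm moves only by the tool drive_tool, never from a script. Its argument "deltas" is a list of rows, each a list of 3 entries, a list of its own where there are three numbers: the shift along the tool's x, y, z in cm, then the turn, a rotation vector about the tool's x, y, z in rad, then the opening, from 0 (shut) to 1 (fully open). A call has 1 to 5 rows; each row is the pose to reach, as a shift and turn from the pose measured when the call began, along the tool's axes at that moment; what a row does not reach only later rows make up. A row lasts 1/10 s, in which the tool goes at most 50 mm and 8.59 degrees, less where a joint would pass 70% of its speed; a pose out of reach is approached as far as the arm can. A call with a gripper value outside its range is refused whole. The fingers move at their own pace and stop on an object; the grip force is fixed at half the most. Time passes only in rows, so rows that repeat a pose let the fingers close. It gives the time, the measured TCP pose, the force and the opening at its end, in the units of the state.
- arm.state(): the state, without advancing time (a new reading comes with each control period).
- viewer.capture(name): name is "scene" or "side" or "wrist"; returns a dict with "frame" (384x512x3 uint8, blue, green, red), "fx", "fy", "cx", "cy" (pixels), "world_from_camera" (4x4, takes a point from camera to world coordinates); the wrist camera has in their place "T_tool_cam" (4x4, takes a point from camera to tool coordinates, whose origin is the TCP and whose axes are the tool frame's). Camera axes: x right, y down, z forward; pixel columns grow to the right and rows downward; lengths in m; the calibration is good to about 2 mm. A picture is of the moment at which its call begins: read the wrist's pose just before it. There is no depth.
- ticket.close_job(): hands the job in, once; it reports no verdict.
The state is a dict: "time": time; "joint_pos": joint angles; "qd": joint speeds; "joint_torque": joint torques, N m; "tcp_pos": TCP position; "orientation": TCP orientation; "ft_force": force on the tool from outside, world axes, zero at the start; "wrist_torque": the same for the moment, N m; "grip_width": opening from 0.0 (shut) to 1.0 (fully open).
Only numpy, scipy, OpenCV 4.12 (cv2) and the standard library are available. Lean on these libraries where they do the work, as an engineer would, in place of code of your own. Each camera call takes 0.05 s, during which the arm holds its last target.

## Working session

There is one attempt and no reset: what is moved stays moved. The work goes in short steps, Python scripts to look and compute and a tool call to move; the robot and the scene stay as the last step left them, time stands still between calls to the robot, and variables do not carry over. Pictures are saved under pics/ and viewed, and the job is handed in when it is done.

Besides the shell and the picture viewer there is one more tool, called as name(argument=value, ...) on one line, values as JSON. drive_tool: Moves the arm, as the interface text tells. Its arguments: {"type":"object","properties":{"deltas":{"type":"array","items":{"type":"array"}}},"required":["deltas"]}

```bash
mkdir -p pics && ls
python3 - <<'E'
from rig import arm, viewer
import cv2, numpy as np, pickle
print({k:np.round(v,3).tolist() for k,v in arm.state().items()})
for n in ["scene","side","wrist"]:
    c=viewer.capture(n); cv2.imwrite(f"pics/{n}0.png",c["frame"]); pickle.dump(c,open(f"{n}0.pkl","wb"))
    print(n,c["fx"],c["fy"],c["cx"],c["cy"]); print(np.round(c.get("world_from_camera",c.get("T_tool_cam")),4).tolist())
E
```

```text
pics
{'time': 0.0, 'joint_pos': [1.297, 0.087, 0.175, 1.66, -0.0, 1.571], 'qd': [0.0, -0.001, 0.001, 0.001, 0.002, -0.0], 'joint_torque': [0.001, -52.039, 46.48, 0.017, 0.0, 0.0], 'tcp_pos': [0.149, 0.53, 0.404], 'orientation': [2.503, 1.897, -0.002], 'ft_force': [0.021, -0.596, 0.536], 'wrist_torque': [0.004, 0.031, 0.061], 'grip_width': 1.0}
scene 355.4556588251831 355.4556588251831 261.32714293139935 190.2962949366996
[[-0.1212, 0.8424, -0.5251, 1.022], [0.9926, 0.1095, -0.0534, -0.0152], [0.0125, -0.5277, -0.8494, 0.8217], [0.0, 0.0, 0.0, 1.0]]
side 353.28005178494465 353.28005178494465 261.004258351325 190.31411911599807
[[0.997, -0.0149, 0.0758, 0.4917], [-0.0741, -0.4642, 0.8827, -0.8014], [0.0221, -0.8856, -0.4639, 0.4688], [0.0, 0.0, 0.0, 1.0]]
wrist 307.2089194604201 307.2089194604201 255.39125762235736 191.6470436212639
[[1.0, -0.0013, 0.0009, -0.0009], [0.001, 0.9543, 0.299, -0.0772], [-0.0012, -0.299, 0.9543, 0.0312], [0.0, 0.0, 0.0, 1.0]]
```

View pics/scene0.png

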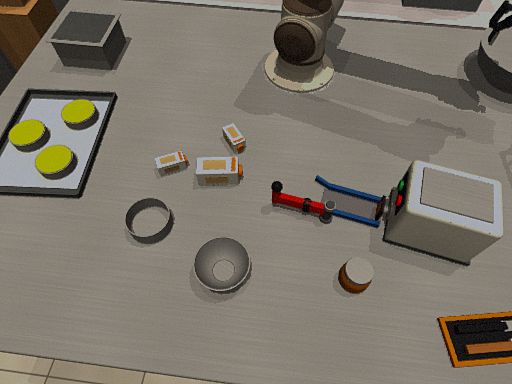

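View pics/side0.png

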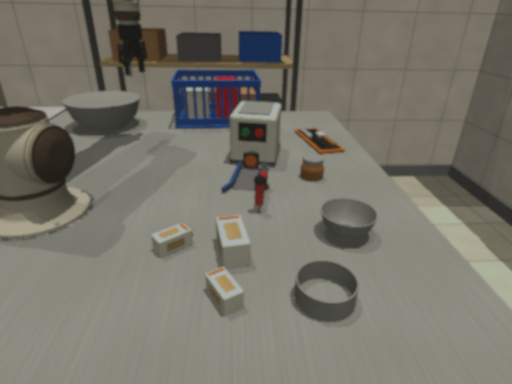

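View pics/wrist0.png

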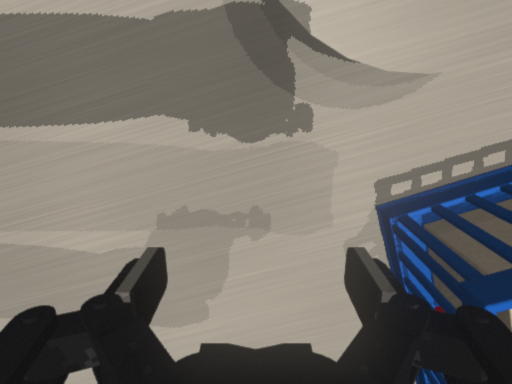

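Three lookalike cartridges appear in the scene view: (218,171), (171,161) and (234,136). The first looks largest, so it should be the one meant. I'll confirm it in a crop and measure.

```bash
cat > h.py <<'E'
import cv2, numpy as np, pickle
def load(n): return pickle.load(open(n,"rb"))
def ray(c,uv,z,T=None):
    T=c["world_from_camera"] if T is None else T
    uv=np.atleast_2d(np.array(uv,float))
    d=np.c_[(uv[:,0]-c["cx"])/c["fx"],(uv[:,1]-c["cy"])/c["fy"],np.ones(len(uv))]@T[:3,:3].T
    o=T[:3,3]; return o+d*((z-o[2])/d[:,2])[:,None]
def proj(c,P,T=None):
    T=c["world_from_camera"] if T is None else T
    p=(np.atleast_2d(P)-T[:3,3])@T[:3,:3]
    return np.c_[p[:,0]/p[:,2]*c["fx"]+c["cx"],p[:,1]/p[:,2]*c["fy"]+c["cy"]]
def pose(pos,rv):
    T=np.eye(4);T[:3,:3]=cv2.Rodrigues(np.array(rv,float))[0];T[:3,3]=pos;return T
E
python3 - <<'E'
from h import *
c=load("scene0.pkl");f=c["frame"]
a=cv2.resize(f[110:215,140:260],None,fx=5,fy=5,interpolation=cv2.INTER_CUBIC);cv2.imwrite("pics/cropA.png",a)
a=cv2.resize(f[145:275,260:410],None,fx=4.5,fy=4.5,interpolation=cv2.INTER_CUBIC);cv2.imwrite("pics/cropB.png",a)
E
```

```text
(no output)
```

View pics/cropA.png

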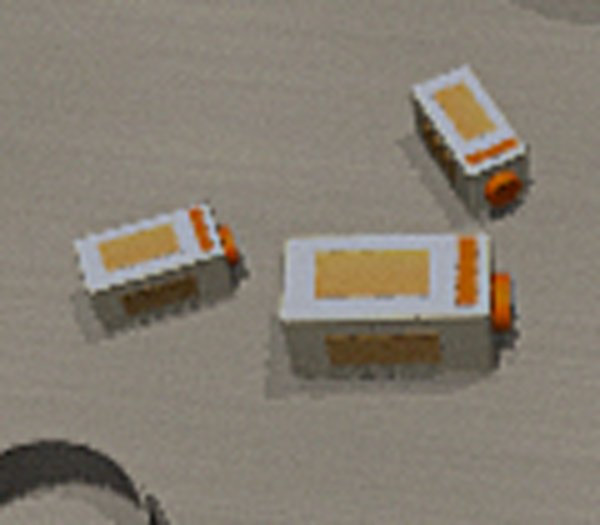

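View pics/cropB.png

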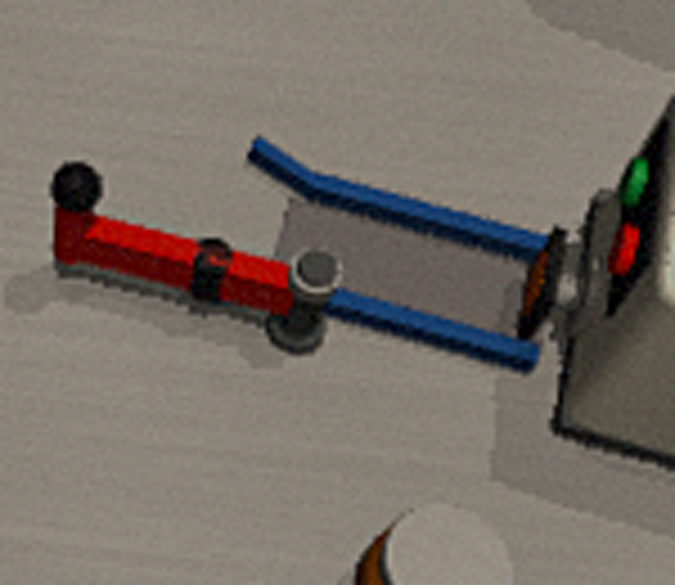

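The crop confirms (218,171) as the largest: its top is about 42 px long, against about 26 px for the others. Its nose already points right, towards the unit. The clamp is open along the near rail.

Run:
```python
from h import *
c=load("scene0.pkl");f=c["frame"]
A=lambda p:np.array(p)/5+[140,110]-.4
B=lambda p:np.array(p)/4.5+[260,145]-.4
P=ray(c,A([(287,235),(489,233),(490,319),(281,319)]),.06)[:,:2]
print("cart",P.round(3).tolist(),P.mean(0).round(3)); 
d=(P[1]+P[2]-P[0]-P[3]);print("len",np.linalg.norm(d)/2,"w",np.linalg.norm(P[0]-P[3]),"yaw",np.arctan2(d[1],d[0]))
H=ray(c,B([(318,268)]),.074)[0]; print("hinge",H.round(3))
R=ray(c,B([(322,180),(548,240)]),.018); print("far rail",R.round(3)); d=R[1]-R[0]
print("len",np.linalg.norm(d),"yaw",np.arctan2(d[1],d[0]))
print("handle",ray(c,B([(76,186)]),.09).round(3))
print("dock",ray(c,B([(538,285)]),.03).round(3))
hsv=cv2.cvtColor(f,cv2.COLOR_BGR2HSV)
for n,uv,z in [("ring",(149,208),.045),("bowl",(222,255),.06),("jar",(356,272),.065),("s1",(171,157),.03),("s2",(234,132),.03)]: print(n,ray(c,uv,z).round(3))
```

```text
cart [[0.468, -0.246], [0.453, -0.14], [0.508, -0.13], [0.522, -0.238]] [ 0.488 -0.189]
len 0.1080682375851206 w 0.05450334848616774 yaw 1.7075671823572804
hinge [0.577 0.108 0.074]
far rail [[0.483 0.119 0.018]
 [0.508 0.251 0.018]]
len 0.13495271515956553 yaw 1.3850029791133218
handle [[ 0.552 -0.026  0.09 ]]
dock [[0.546 0.24  0.03 ]]
ring [[ 0.629 -0.334  0.045]]
bowl [[ 0.734 -0.13   0.06 ]]
jar [[0.737 0.17  0.065]]
s1 [[ 0.457 -0.327  0.03 ]]
s2 [[ 0.344 -0.168  0.03 ]]
```

```bash
cat >> h.py <<'E'
from scipy.spatial.transform import Rotation as Ro
def target(yaw): # tool down, tool x at world yaw
    x=np.array([np.cos(yaw),np.sin(yaw),0]);z=np.array([0,0,-1.]);return np.c_[x,np.cross(z,x),z]
def delta(pos,yaw,long_=None):
    from rig import arm
    s=arm.state();R=cv2.Rodrigues(np.array(s["orientation"],float))[0]
    d=R.T@(np.array(pos)-s["tcp_pos"])*100
    rv=Ro.from_matrix(R.T@target(yaw)).as_rotvec()
    print("t",round(s["time"],2),"tcp",np.round(s["tcp_pos"],4),"xyaw",round(float(np.arctan2(R[1,0],R[0,0])),4),"q",np.round(s["joint_pos"],2),"F",np.round(s["ft_force"],1),"g",round(float(s["grip_width"]),3))
    print("delta cm",d.round(2),"rv",rv.round(3))
def snap(name,tag):
    from rig import arm,viewer
    s=arm.state();c=viewer.capture(name)
    if name=="wrist": c["world_from_camera"]=pose(s["tcp_pos"],s["orientation"])@c["T_tool_cam"]; c["state"]=s
    pickle.dump(c,open(tag+".pkl","wb"));cv2.imwrite(f"pics/{tag}.png",c["frame"]);return c
E
python3 -c "
from h import *
delta([.525,.14,.36],2.955)"
```

```text
t 0.15 tcp [0.1487 0.5295 0.4041] xyaw 1.297 q [1.3  0.09 0.18 1.66 0.   1.57] F [0.2 0.4 0.3] g 1.0
delta cm [-27.32  46.76   4.44] rv [-1.000e-03  1.000e-03 -1.658e+00]
```

drive_tool(deltas=[[[-2.3, 4, 0], [0, 0, -0.14], 1], [[-4.6, 8, 0], [0, 0, -0.28], 1], [[-7, 12, 0], [0, 0, -0.42], 1], [[-9.3, 16, 0], [0, 0, -0.56], 1], [[-11.6, 20, 0], [0, 0, -0.7], 1]])

```text
time: 0.65
tcp_pos: [0.3062, 0.3674, 0.4041]
orientation: [1.723, 2.627, -0.002]
ft_force: [0.8, 1.2, -0.1]
grip_width: 0.999
```

```bash
python3 -c "
from h import *
delta([.525,.14,.36],2.955)"
```

```text
t 0.65 tcp [0.3062 0.3674 0.4041] xyaw 1.9804 q [ 0.88 -0.08  0.    1.66 -0.    0.47] F [ 0.8  1.2 -0.1] g 0.999
delta cm [-29.56  11.01   4.43] rv [-0.001  0.    -0.975]
```

drive_tool(deltas=[[[-4.5, 1.6, 0.6], [0, 0, -0.14], 1], [[-9, 3.3, 1.3], [0, 0, -0.28], 1], [[-13.5, 5, 2], [0, 0, -0.42], 1], [[-18, 6.6, 2.6], [0, 0, -0.56], 1], [[-22.5, 8.3, 3.3], [0, 0, -0.7], 1]])

```text
time: 1.15
tcp_pos: [0.4564, 0.2101, 0.3744]
orientation: [0.786, 3.042, -0.001]
ft_force: [0.2, 0.8, 0.3]
grip_width: 1.002
```

```bash
python3 -c "
from h import *
delta([.525,.14,.36],2.955)"
```

```text
t 1.15 tcp [0.4564 0.2101 0.3744] xyaw 2.6355 q [ 0.43 -0.04 -0.01  1.6  -0.   -0.63] F [0.2 0.8 0.3] g 1.002
delta cm [-9.4  -2.8   1.45] rv [-0.001  0.    -0.319]
```

drive_tool(deltas=[[[-4.7, -1.4, 0.7], [0, 0, -0.14], 1], [[-9.4, -2.8, 1.4], [0, 0, -0.28], 1], [[-9.4, -2.8, 1.4], [0, 0, -0.319], 1], [[-9.4, -2.8, 1.4], [0, 0, -0.319], 1]])

```text
time: 1.55
tcp_pos: [0.5259, 0.1386, 0.3594]
orientation: [-0.297, -3.126, 0.002]
ft_force: [-0.3, 0.9, -0.7]
grip_width: 1.004
```

```bash
python3 -c "
from h import *
snap('wrist','w1');delta([.525,.14,.36],2.955)"
```

```text
t 1.6 tcp [0.5252 0.1395 0.36  ] xyaw 2.9517 q [ 0.26  0.06  0.06  1.57 -0.   -1.12] F [-0.3  0.2  0.6] g 1.001
delta cm [ 0.03  0.04 -0.  ] rv [-0.001 -0.001 -0.003]
```

View pics/w1.png

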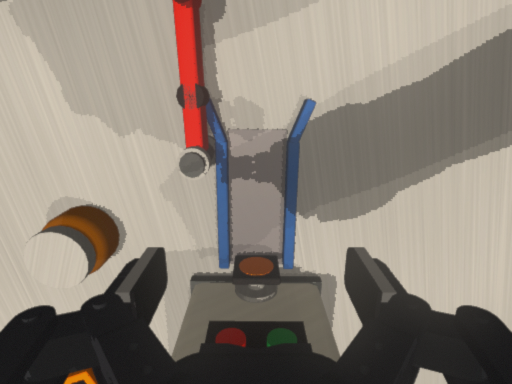

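The wrist view shows the cradle clearly. The rails run at columns ~223 and ~292 (rows 140–268), with the dock disc at (257,266), the hinge post at (194,162) and the open clamp up the left side. Now I'll fit the rail edges.

```bash
cat > rails.py <<'E'
from h import *
import sys
def rails(c,r0,r1,cmid,verbose=True,w=60):
    T=c["world_from_camera"];f=c["frame"].astype(float)
    sc=f[:,:,0]-f[:,:,2]  # blue-red
    L=[[],[],[],[]]
    for r in range(r0,r1):
        row=sc[r]; 
        for side in (0,1):
            cols=np.arange(cmid-w,cmid) if side==0 else np.arange(cmid,cmid+w)
            m=row[cols]>30
            if m.sum()<4: continue
            ks=cols[m]; th=30
            a,b=ks[0],ks[-1]
            lo=a-1+(th-row[a-1])/(row[a]-row[a-1]+1e-9); hi=b+(row[b]-th)/(row[b]-row[b+1]+1e-9)
            if side==0: L[0].append((lo,r));L[1].append((hi,r))
            else: L[2].append((lo,r));L[3].append((hi,r))
    zs=[.018,0,0,.018];ys=[-.043,-.031,.031,.043];out=[]
    for l,z,y in zip(L,zs,ys):
        P=ray(c,l,z)[:,:2]; m=P.mean(0);vx,vy,x0,y0=cv2.fitLine(P.astype(np.float32),cv2.DIST_HUBER,0,.01,.01).ravel()
        d=np.array([vx,vy]);d*=np.sign(d[1]); n=np.array([-d[1],d[0]])
        out.append((d,np.array([x0,y0])-n*y,len(P)))
        if verbose: print("edge",y,"yaw",round(float(np.arctan2(d[1],d[0])),4),"CL pt",(np.array([x0,y0])-n*y).round(4),len(P))
    return out
E
python3 - <<'E'
from rails import *
c=load("w1.pkl");f=c["frame"]
o=rails(c,150,262,257)
d=np.mean([a[0] for a in o],0);d/=np.linalg.norm(d);p=np.mean([a[1] for a in o],0)
n=np.array([-d[1],d[0]])
print("yaw",np.arctan2(d[1],d[0]),[round(float((a[1]-p)@n*1000),2) for a in o])
H=ray(c,[(193,163)],.074)[0,:2];print("hinge",H,"unit x org from hinge", (H-p)@d+.062,"y",(H-p)@n)
O=p+d*((H-p)@d+.062);print("O",O)
D=ray(c,[(257,267)],.03)[0,:2];print("dock in unit",(D-O)@d,(D-O)@n)
b=ray(c,[(223,268),(290,268)],.018)[:,:2];print("rail ends",(b-O)@d)
E
```

```text
edge -0.043 yaw 1.3727 CL pt [0.5309 0.1808] 112
edge -0.031 yaw 1.3741 CL pt [0.5332 0.1802] 112
edge 0.031 yaw 1.3605 CL pt [0.5285 0.1767] 112
edge 0.043 yaw 1.377 CL pt [0.5314 0.1749] 112
yaw 1.3710662 [0.59, -1.74, 2.17, -1.03]
hinge [0.57196302 0.10622645] unit x org from hinge -0.0003853384659066178 y -0.054424529273288176
O [0.53092154 0.17779199]
dock in unit 0.0638354166311792 0.0012640221195073151
rail ends [0.07271773 0.07213141]
```

```bash
python3 -c "
from h import *
delta([.49,-.21,.34],3.279)"
```

```text
t 1.6 tcp [0.5252 0.1395 0.36  ] xyaw 2.9517 q [ 0.26  0.06  0.06  1.57 -0.   -1.12] F [-0.3  0.2  0.6] g 1.001
delta cm [ -3.14 -34.99   2.04] rv [-0.001 -0.001 -0.327]
```

drive_tool(deltas=[[[-0.4, -4.5, 0], [0, 0, -0.06], 1], [[-0.8, -9, 0], [0, 0, -0.12], 1], [[-1.2, -13.5, 0.5], [0, 0, -0.18], 1], [[-1.6, -18, 1], [0, 0, -0.24], 1], [[-2, -22.5, 1.5], [0, 0, -0.3], 1]])

```text
time: 2.1
tcp_pos: [0.5016, -0.0855, 0.3456]
orientation: [0.177, -3.136, 0.002]
ft_force: [1.3, 0.5, 0.1]
grip_width: 1.002
```

```bash
python3 -c "
from h import *
delta([.49,-.21,.34],3.279)"
```

```text
t 2.1 tcp [ 0.5016 -0.0855  0.3456] xyaw -3.0289 q [-0.17 -0.03 -0.05  1.54 -0.   -1.85] F [1.3 0.5 0.1] g 1.002
delta cm [  2.55 -12.24   0.58] rv [-0.001 -0.    -0.025]
```

drive_tool(deltas=[[[1, -4.5, 0.2], [0, 0, -0.025], 1], [[2, -9, 0.5], [0, 0, -0.025], 1], [[2.5, -12.2, 0.6], [0, 0, -0.025], 1], [[2.5, -12.2, 0.6], [0, 0, -0.025], 1]])

```text
time: 2.5
tcp_pos: [0.4899, -0.2114, 0.3398]
orientation: [0.21, -3.134, 0.002]
ft_force: [-0.5, 1.1, -1.1]
grip_width: 0.999
```

```bash
python3 -c "
from h import *
snap('wrist','w2');delta([.49,-.21,.34],3.279)"
```

```text
t 2.55 tcp [ 0.4901 -0.21    0.3399] xyaw -3.0071 q [-0.4   0.03 -0.01  1.53 -0.   -2.11] F [-0.4  0.4 -0.2] g 1.003
delta cm [ 0.01 -0.   -0.01] rv [-0.001 -0.    -0.003]
```

View pics/w2.png

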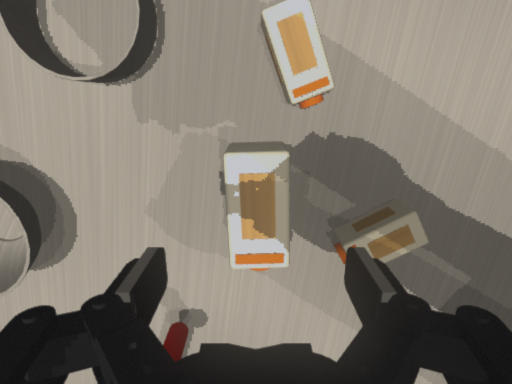

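The meant cartridge's top corners are at (225,153), (289,151), (288,268) and (231,269), nose down at (259,269). The small decoys sit at (298,50) and (385,235).

Run:
```python
from h import *
c=load("w2.pkl");cv2.imwrite("pics/w2c.png",cv2.resize(c["frame"][140:285,205:310],None,fx=5,fy=4.1,interpolation=cv2.INTER_CUBIC))
P=ray(c,[(225,153),(289,151.5),(288,268.5),(230.5,269)],.06)[:,:2];print(P.round(4).tolist())
T=np.linalg.inv(pose(c["state"]["tcp_pos"],c["state"]["orientation"]))
d=P[3]+P[2]-P[0]-P[1];print("mid",P.mean(0),"len",np.linalg.norm(d)/2,"w",np.linalg.norm(P[0]-P[1]),np.linalg.norm(P[2]-P[3]),"yaw",np.arctan2(d[1],d[0]))
for e in (P[3]-P[0],P[2]-P[1]): print(np.arctan2(e[1],e[0]))
print("tool xy",[(T[:3,:3]@[*p,.06]+T[:3,3])[:2].round(4).tolist() for p in P])
q=ray(c,[(361,258),(388,201),(335,238)],.02);print("decoy tool",[(T[:3,:3]@p+T[:3,3])[:2].round(3).tolist() for p in q])
```

```text
[[0.5178, -0.2403], [0.4663, -0.2484], [0.4493, -0.1411], [0.5017, -0.1336]]
mid [ 0.48377799 -0.19085015] len 0.10824210851078507 w 0.05222555023655527 0.053001854857065364 yaw 1.7241990410525516
1.720616900387848
1.7277561902493004
tool xy [[-0.0239, -0.0319], [0.0283, -0.033], [0.0308, 0.0756], [-0.0222, 0.076]]
decoy tool [[0.113, 0.088], [0.133, 0.024], [0.083, 0.064]]
```

View pics/w2c.png

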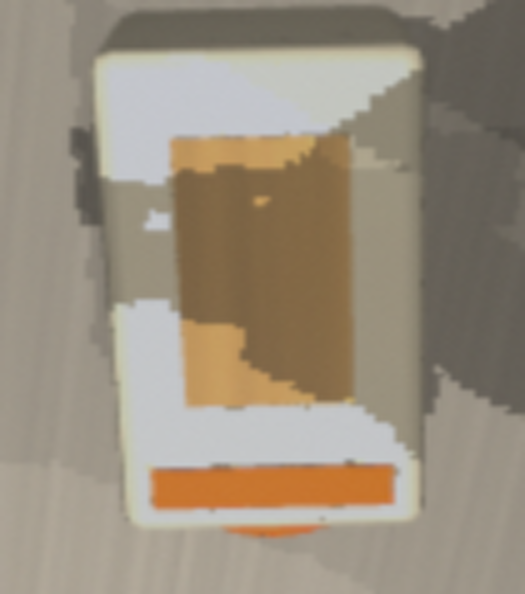

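```bash
python3 -c "
from h import *
delta([.484,-.191,.197],3.295)"
```

```text
t 2.55 tcp [ 0.4901 -0.21    0.3399] xyaw -3.0071 q [-0.4   0.03 -0.01  1.53 -0.   -2.11] F [-0.4  0.4 -0.2] g 1.003
delta cm [ 0.35  1.97 14.29] rv [-0.001 -0.    -0.019]
```

drive_tool(deltas=[[[0.35, 1.97, 2], [0, 0, -0.019], 1], [[0.35, 1.97, 6], [0, 0, -0.019], 1], [[0.35, 1.97, 10], [0, 0, -0.019], 1], [[0.35, 1.97, 13.3], [0, 0, -0.019], 1], [[0.35, 1.97, 14.3], [0, 0, -0.019], 1]])

```text
time: 3.05
tcp_pos: [0.4831, -0.1888, 0.1938]
orientation: [0.243, -3.128, -0.002]
ft_force: [0.3, 0.2, -0.5]
grip_width: 1.0
```

```bash
python3 -c "
from h import *
snap('wrist','w3');delta([.484,-.191,.197],3.295)"
```

```text
t 3.1 tcp [ 0.4833 -0.1891  0.1941] xyaw -2.9868 q [-0.37  0.04 -0.28  1.25 -0.   -2.1 ] F [ 0.3  0.5 -1.4] g 1.002
delta cm [-0.04 -0.2  -0.29] rv [ 0.002 -0.004  0.001]
```

View pics/w3.png

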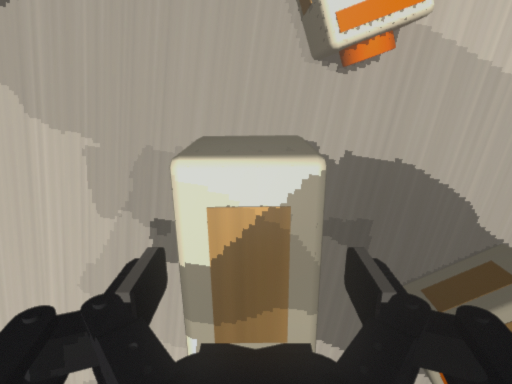

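The cartridge is centred between the open fingers, with edges at columns ~172–326 and pads at 166 and 346. Closing.

drive_tool(deltas=[[[0, -0.2, 0], [0, 0, 0], 0.8], [[0, -0.2, -0.1], [0, 0, 0], 0.6], [[0, -0.2, -0.1], [0, 0, 0], 0.4], [[0, -0.2, -0.1], [0, 0, 0], 0.3], [[0, -0.2, -0.1], [0, 0, 0], 0.3]])

```text
time: 3.6
tcp_pos: [0.4844, -0.1912, 0.1975]
orientation: [0.243, -3.132, -0.0]
ft_force: [0.2, 1.9, 5.5]
grip_width: 0.646
```

drive_tool(deltas=[[[0, 0, 0], [0, 0, 0], 0.2], [[0, 0, 0], [0, 0, 0], 0.2], [[0, 0, 0], [0, 0, 0], 0.2], [[0, 0, -2], [0, 0, 0], 0.2], [[0, 0, -4], [0, 0, 0], 0.2]])

```text
time: 4.1
tcp_pos: [0.484, -0.1911, 0.237]
orientation: [0.242, -3.129, -0.002]
ft_force: [-0.0, -1.2, -3.9]
grip_width: 0.647
```

```bash
python3 -c "
from h import *
snap('wrist','w4');delta([.51,.09,.33],2.944)"
```

```text
t 4.15 tcp [ 0.4848 -0.1915  0.241 ] xyaw -2.9869 q [-0.38  0.02 -0.21  1.34 -0.   -2.1 ] F [ 1.1 -1.4 -0.4] g 0.651
delta cm [-6.84 27.41 -8.92] rv [-0.001  0.002  0.352]
```

View pics/w4.png

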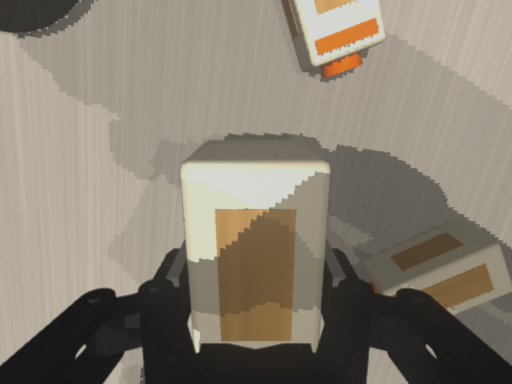

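Grasped and lifted: the cartridge is centred at column 256 and square in the jaws (columns 183–329).

Run:
```python
from h import *
c=load("w4.pkl")
T=c["T_tool_cam"]
print(ray(c,[(185,168),(327,168),(256,168)],.137,T).round(4))
print(ray(c,[(256,140)],.197,T).round(4))
delta([.526,.1535,.33],2.944)
```

```text
[[-0.0241 -0.0528  0.137 ]
 [ 0.026  -0.0527  0.137 ]
 [ 0.001  -0.0527  0.137 ]]
[[ 0.0011 -0.0541  0.197 ]]
t 4.15 tcp [ 0.4848 -0.1915  0.241 ] xyaw -2.9869 q [-0.38  0.02 -0.21  1.34 -0.   -2.1 ] F [ 1.1 -1.4 -0.4] g 0.651
delta cm [-9.4  33.44 -8.92] rv [-0.001  0.002  0.352]
```

drive_tool(deltas=[[[0, 0, -4], [0, 0, 0], 0.2], [[-1, 3, -8.9], [0, 0, 0.04], 0.2], [[-2.2, 7.5, -8.9], [0, 0, 0.1], 0.2], [[-3.5, 12, -8.9], [0, 0, 0.16], 0.2], [[-4.7, 16.5, -8.9], [0, 0, 0.2], 0.2]])

```text
time: 4.65
tcp_pos: [0.5057, -0.0195, 0.3298]
orientation: [0.076, 3.138, -0.001]
ft_force: [0.5, -0.2, -5.7]
grip_width: 0.646
```

```bash
python3 -c "
from h import *
delta([.527,.1535,.33],2.944)"
```

```text
t 4.65 tcp [ 0.5057 -0.0195  0.3298] xyaw 3.0931 q [-0.04 -0.03 -0.09  1.51 -0.   -1.56] F [ 0.5 -0.2 -5.7] g 0.646
delta cm [-1.29 17.39 -0.03] rv [-0.001  0.003  0.149]
```

drive_tool(deltas=[[[-0.3, 4.5, 0], [0, 0, 0.05], 0.2], [[-0.6, 9, 0], [0, 0, 0.1], 0.2], [[-1, 13.5, 0], [0, 0, 0.149], 0.2], [[-1.3, 17.3, 0], [0, 0, 0.149], 0.2], [[-1.3, 17.3, 0], [0, 0, 0.149], 0.2]])

```text
time: 5.15
tcp_pos: [0.5272, 0.1565, 0.3284]
orientation: [0.303, 3.125, 0.0]
ft_force: [-0.1, -1.2, -4.8]
grip_width: 0.648
```

```bash
python3 -c "
from h import *
snap('wrist','w5');snap('scene','s5');delta([.527,.1535,.33],2.944)"
```

```text
t 5.25 tcp [0.527  0.1535 0.3287] xyaw 2.946 q [ 0.28  0.07  0.01  1.51 -0.   -1.09] F [-0.   0.1 -5.1] g 0.646
delta cm [ 0.    0.   -0.13] rv [-0.001  0.002  0.002]
```

View pics/w5.png

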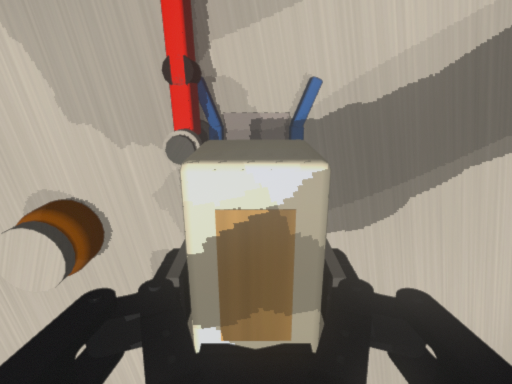

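View pics/s5.png

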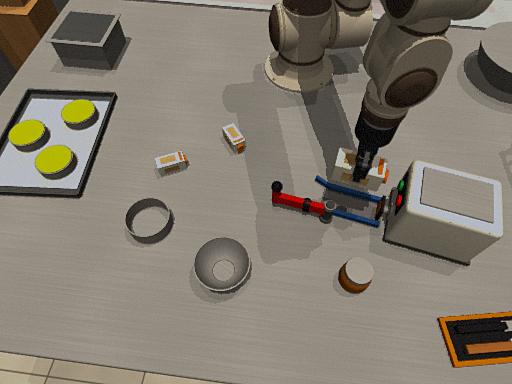

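Aligned over the cradle: the flared guides are visible behind it, symmetric at columns ~217 and ~297. I'll descend to just above the rails and check again.

drive_tool(deltas=[[[0, 0, 3], [0, 0, 0], 0.2], [[0, 0, 6.5], [0, 0, 0], 0.2], [[0, 0, 9.5], [0, 0, 0], 0.2], [[0, 0, 10.5], [0, 0, 0], 0.2], [[0, 0, 10.5], [0, 0, 0], 0.2]])

```text
time: 5.75
tcp_pos: [0.5267, 0.1523, 0.2224]
orientation: [-0.308, -3.125, 0.004]
ft_force: [-0.2, -0.0, -3.7]
grip_width: 0.648
```

```bash
python3 -c "
from h import *
c=snap('wrist','w6');c2=snap('scene','s6');delta([.527,.1535,.2],2.944)
cv2.imwrite('pics/s6c.png',cv2.resize(c2['frame'][130:250,260:420],None,fx=5,fy=5,interpolation=cv2.INTER_CUBIC))
cv2.imwrite('pics/w6c.png',cv2.resize(c['frame'][60:240,130:380],None,fx=3.2,fy=3.2,interpolation=cv2.INTER_CUBIC))
"
```

```text
t 5.85 tcp [0.5276 0.1529 0.2251] xyaw 2.9453 q [ 0.28  0.09 -0.17  1.31 -0.   -1.09] F [-0.2  0.9 -4.1] g 0.644
delta cm [0.08 0.05 2.51] rv [-0.001  0.003  0.001]
```

View pics/w6c.png

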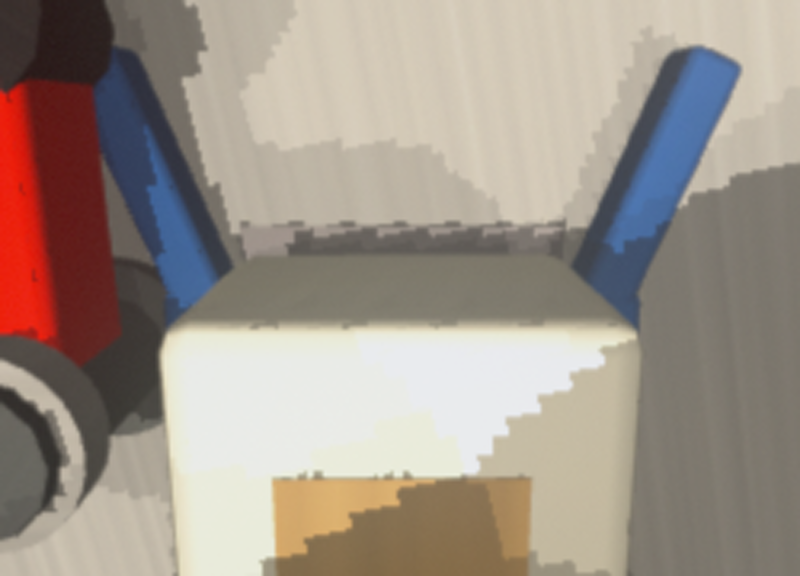

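View pics/s6c.png

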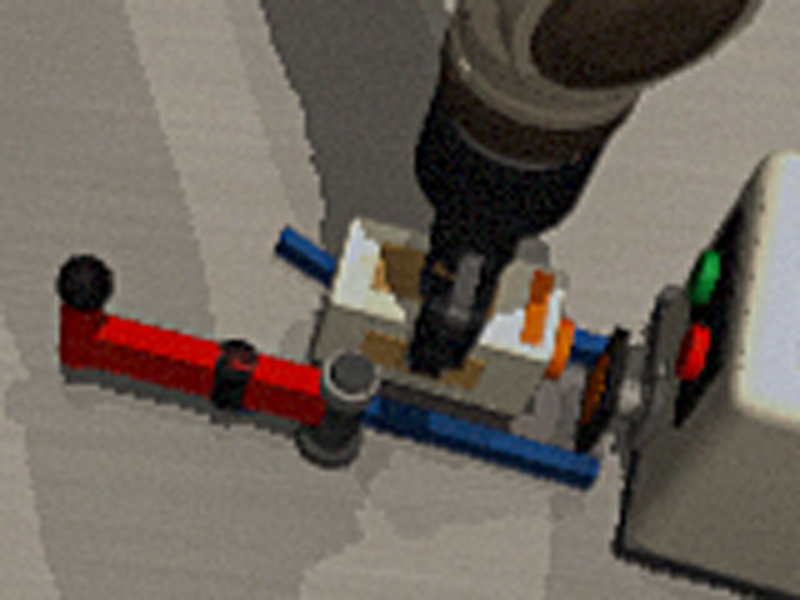

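It is centred in the cradle: in the crop the floor plate mid is ~401, the cartridge mid ~400 and the guide mid ~403. Lowering.

drive_tool(deltas=[[[0, 0, 0.6], [0, 0, 0], 0.2], [[0, 0, 1.2], [0, 0, 0], 0.2], [[0, 0, 1.8], [0, 0, 0], 0.2], [[0, 0, 2.3], [0, 0, 0], 0.2], [[0, 0, 2.6], [0, 0, 0], 0.2]])

```text
time: 6.35
tcp_pos: [0.5275, 0.1529, 0.1984]
orientation: [0.308, 3.124, -0.002]
ft_force: [0.0, 0.6, -4.6]
grip_width: 0.646
```

```bash
python3 -c "
from h import *
delta([.527,.1535,.197],2.944)"
```

```text
t 6.35 tcp [0.5275 0.1529 0.1984] xyaw 2.9454 q [ 0.28  0.1  -0.21  1.26 -0.   -1.09] F [ 0.   0.6 -4.6] g 0.646
delta cm [0.06 0.05 0.14] rv [-0.001  0.002  0.001]
```

drive_tool(deltas=[[[0, 0, 0.15], [0, 0, 0], 0.2], [[0, 0.5, 0.15], [0, 0, 0], 0.2], [[0, 1, 0.15], [0, 0, 0], 0.2], [[0, 1.4, 0.15], [0, 0, 0], 0.2], [[0, 1.7, 0.15], [0, 0, 0], 0.2]])

```text
time: 6.85
tcp_pos: [0.5311, 0.1698, 0.1976]
orientation: [0.307, 3.123, -0.003]
ft_force: [-0.2, -6.0, 5.8]
grip_width: 0.646
```

```bash
python3 -c "
from h import *
c=snap('wrist','w7');c2=snap('scene','s7');delta([.531,.173,.197],2.944)
cv2.imwrite('pics/s7c.png',cv2.resize(c2['frame'][130:250,260:420],None,fx=5,fy=5,interpolation=cv2.INTER_CUBIC))
"
```

```text
t 6.95 tcp [0.5312 0.17   0.1976] xyaw 2.9457 q [ 0.31  0.12 -0.19  1.26 -0.   -1.06] F [ 0.2 -3.1  4.6] g 0.645
delta cm [0.08 0.29 0.06] rv [-0.001  0.004  0.002]
```

View pics/s7c.png

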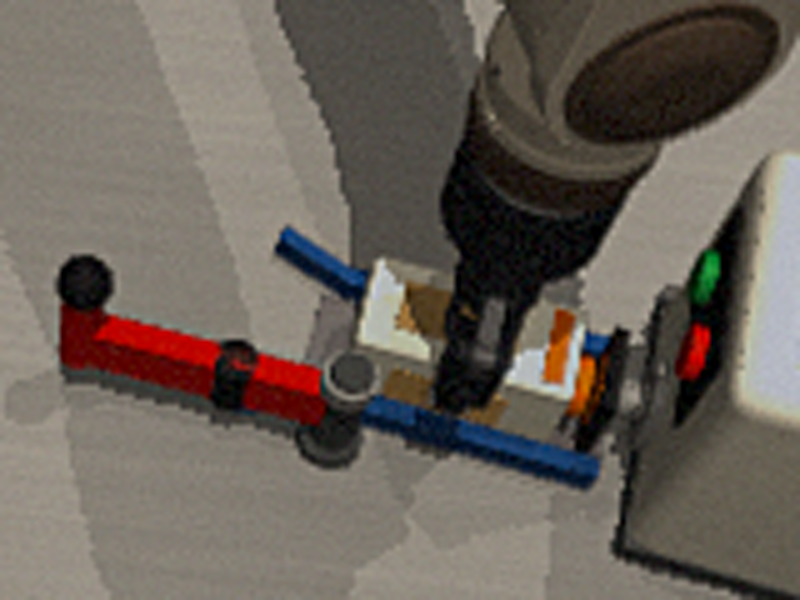

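View pics/w7.png

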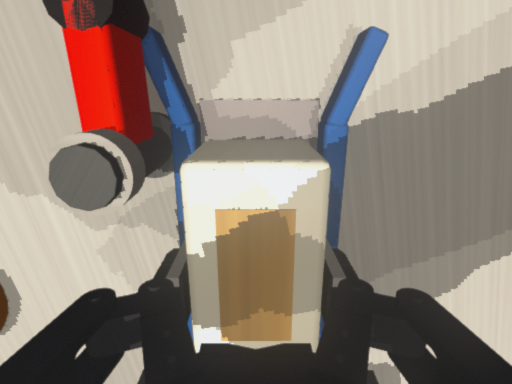

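The cartridge lies in the cradle between both rails, its nose within a few mm of the dock, or touching it. I'll nudge forward a little until the force rises.

drive_tool(deltas=[[[0, 0.15, 0], [0, 0, 0], 0.2], [[0, 0.3, 0], [0, 0, 0], 0.2], [[0, 0.3, 0], [0, 0, 0], 0.2]])

```text
time: 7.25
tcp_pos: [0.5318, 0.1731, 0.1976]
orientation: [0.307, 3.123, -0.001]
ft_force: [-0.9, -3.4, 2.1]
grip_width: 0.648
```

drive_tool(deltas=[[[0, 0.15, 0], [0, 0, 0], 0.2], [[0, 0.3, 0], [0, 0, 0], 0.2], [[0, 0.3, 0], [0, 0, 0], 0.2]])

```text
time: 7.55
tcp_pos: [0.5323, 0.1756, 0.1976]
orientation: [0.308, 3.123, -0.004]
ft_force: [-0.8, -9.1, 4.1]
grip_width: 0.649
```

Contact, with the reaction up to 9 N. Releasing and rising.

drive_tool(deltas=[[[0, 0, 0], [0, 0, 0], 0.8], [[0, 0, 0], [0, 0, 0], 1], [[0, 0, 0], [0, 0, 0], 1], [[0, 0, 0], [0, 0, 0], 1], [[0, 0, -3], [0, 0, 0], 1]])

```text
time: 8.05
tcp_pos: [0.531, 0.1754, 0.2241]
orientation: [-0.307, -3.124, 0.008]
ft_force: [0.6, -0.6, 0.4]
grip_width: 0.997
```

drive_tool(deltas=[[[0, -1, -4], [0, 0, 0], 1], [[0, -4, -7.5], [0, 0, 0], 1], [[0, -8, -11], [0, 0, 0], 1], [[0, -8, -12], [0, 0, 0], 1], [[0, -8, -12], [0, 0, 0], 1]])

```text
time: 8.55
tcp_pos: [0.5161, 0.097, 0.3467]
orientation: [0.31, 3.125, -0.006]
ft_force: [0.2, -0.1, 0.0]
grip_width: 1.0
```

```bash
python3 -c "
from h import *
c=snap('wrist','w8');delta([.531,.173,.197],2.944)
"
```

```text
t 8.6 tcp [0.5161 0.0977 0.3448] xyaw 2.9447 q [ 0.19  0.01 -0.01  1.54 -0.   -1.19] F [ 0.5  0.4 -0.3] g 0.999
delta cm [-0.    7.75 14.74] rv [-0.004 -0.001  0.001]
```

View pics/w8.png

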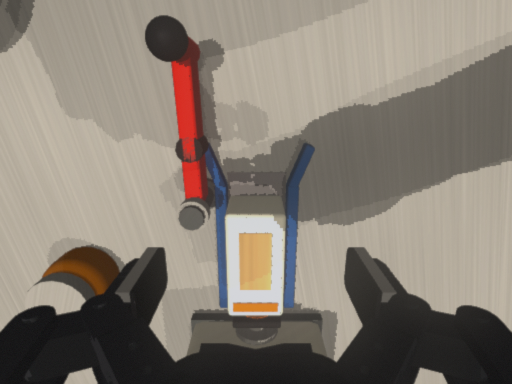

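The cartridge sits straight in the cradle at the dock (columns 226–285). The clamp ball is at (166,38) and the hinge at (193,215). Next I'll measure the clamp and plan the push.

```bash
cat > u.py <<'E'
from h import *
O=np.array([.532,.178]);YAW=1.373
U=np.array([np.cos(YAW),np.sin(YAW)]);V=np.array([-U[1],U[0]])
toU=lambda p:np.array([(np.asarray(p)[:2]-O)@U,(np.asarray(p)[:2]-O)@V])
toW=lambda x,y:O+x*U+y*V
def push(a,r,off,z,psi=0):
    # tool centre at radius r along arm, offset 'off' behind (opposite shutting) of arm axis
    y=np.array([-np.sin(a),np.cos(a)]);x=np.array([np.cos(a),np.sin(a)])
    p=np.array([-.062,-.056])+r*y-off*x
    return [*toW(*p),z], p
E
python3 - <<'E'
from u import *
c=load("w8.pkl")
for n,p,z in [("hinge",(193,215),.074),("ball",(166,38),.09),("rear L",(227,215),.06),("rear R",(286,215),.06),("jar",(48,300),.065)]:
    w=ray(c,p,z)[0];print(n,w.round(4),toU(w).round(4))
for a in (1.57,1.2,.8,.4,0):
    print(a,*[np.round(q,3) for q in push(a,.112,.035,.205)])
E
```

```text
hinge [0.5712 0.1048 0.074 ] [-0.0641 -0.0528]
ball [ 0.5516 -0.0269  0.09  ] [-0.197  -0.0595]
rear L [0.5455 0.1156 0.06  ] [-0.0585 -0.0254]
rear R [0.4938 0.126  0.06  ] [-0.0585  0.0273]
jar [0.733  0.1653 0.065 ] [ 0.027  -0.1996]
1.57 [ 0.587 -0.01   0.205] [-0.174 -0.091]
1.2 [ 0.544 -0.007  0.205] [-0.179 -0.048]
0.8 [0.502 0.014 0.205] [-0.167 -0.003]
0.4 [0.472 0.049 0.205] [-0.138  0.034]
0 [0.458 0.094 0.205] [-0.097  0.056]
```

Run:
```python
from u import *
p,q=push(1.6,.100,.048,.30);print(np.round(p,3),q.round(3))
delta(p,YAW+1.571)
```

```text
[ 0.605 -0.     0.3  ] [-0.161 -0.107]
t 8.6 tcp [0.5161 0.0977 0.3448] xyaw 2.9447 q [ 0.19  0.01 -0.01  1.54 -0.   -1.19] F [ 0.5  0.4 -0.3] g 0.999
delta cm [-10.67  -7.85   4.5 ] rv [-0.004 -0.001  0.001]
```

drive_tool(deltas=[[[-3.6, -2.6, 0], [0, 0, 0], 0], [[-7.2, -5.2, 0], [0, 0, 0], 0], [[-10.7, -7.8, 0], [0, 0, 0], 0], [[-10.7, -7.8, 2], [0, 0, 0], 0], [[-10.7, -7.8, 4.5], [0, 0, 0], 0]])

```text
time: 9.1
tcp_pos: [0.6067, 0.0001, 0.2973]
orientation: [-0.309, -3.123, 0.007]
ft_force: [-0.5, -0.0, -0.6]
grip_width: 0.139
```

Run:
```python
from u import *
p,q=push(1.6,.100,.048,.212)
delta(p,YAW+1.571)
snap('wrist','w9')
```

```text
t 9.1 tcp [6.067e-01 1.000e-04 2.973e-01] xyaw 2.9441 q [ 0.    0.21  0.11  1.47 -0.   -1.37] F [-0.5 -0.  -0.6] g 0.139
delta cm [ 0.11 -0.04  8.53] rv [-0.004 -0.003  0.   ]
```

View pics/w9.png

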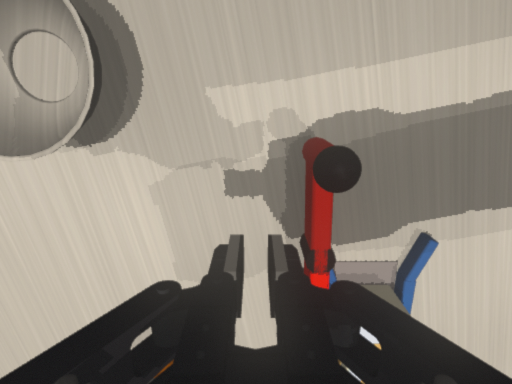

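The closed fingers are beside the bar on its outer side, radially between the ball (337,168) and the rubber nose (318,250). Descending.

drive_tool(deltas=[[[0, 0, 3], [0, 0, 0], 0], [[0, 0, 6], [0, 0, 0], 0], [[0, 0, 8], [0, 0, 0], 0], [[0, 0, 8.6], [0, 0, 0], 0], [[0, 0, 8.6], [0, 0, 0], 0]])

```text
time: 9.65
tcp_pos: [0.6044, 0.0009, 0.2048]
orientation: [-0.306, -3.114, 0.008]
ft_force: [-0.2, 0.3, 0.4]
grip_width: 0.005
```

Run:
```python
from u import *
for a in (1.57,1.5): 
  p,q=push(a,.100,.023,.212);delta(p,YAW+a)
snap('wrist','w10');snap('side','d10')
```

```text
t 9.65 tcp [0.6044 0.0009 0.2048] xyaw 2.9457 q [ 0.    0.24 -0.04  1.31 -0.   -1.37] F [-0.2  0.3  0.4] g 0.005
delta cm [ 2.69 -0.26 -0.69] rv [-0.006 -0.012  0.003]
t 9.65 tcp [0.6044 0.0009 0.2048] xyaw 2.9457 q [ 0.    0.24 -0.04  1.31 -0.   -1.37] F [-0.2  0.3  0.4] g 0.005
delta cm [ 3.4  -0.4  -0.68] rv [-0.007 -0.012  0.073]
```

View pics/w10.png

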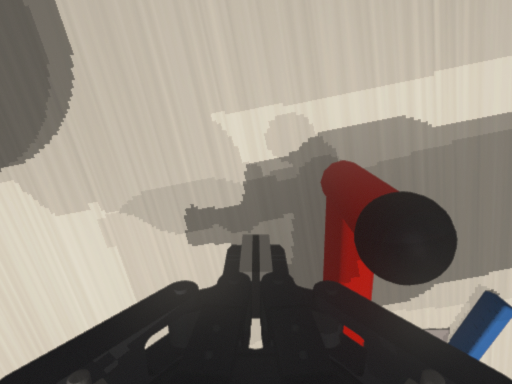

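View pics/d10.png

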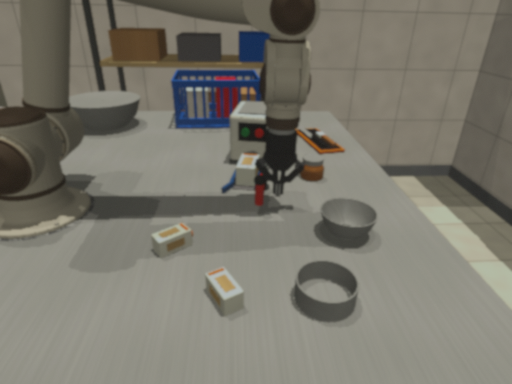

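The fingers are low and clear of everything. I'll raise slightly to z 0.213 to keep the palm above the ball, then approach the bar.

drive_tool(deltas=[[[0, 0, -0.8], [0, 0.0, 0], 0], [[1, 0, -0.8], [0, -0.01, 0], 0], [[2, 0, -0.8], [0, -0.01, 0], 0], [[2.5, -0.2, -0.8], [0, -0.01, 0.0], 0], [[3, -0.2, -0.8], [0, -0.01, 0.03], 0]])

```text
time: 10.25
tcp_pos: [0.5757, 0.0042, 0.2165]
orientation: [0.355, 3.116, -0.01]
ft_force: [7.2, -7.7, -2.3]
grip_width: -0.007
```

Run:
```python
from u import *
for a in (1.5,1.4,1.3,1.2,1.1): 
  p,q=push(a,.100,.023,.213);delta(p,YAW+a)
```

```text
t 10.25 tcp [0.5757 0.0042 0.2165] xyaw 2.915 q [ 0.01  0.16 -0.11  1.3  -0.01 -1.34] F [ 7.2 -7.7 -2.3] g -0.007
delta cm [ 0.51 -0.16  0.35] rv [-0.006  0.006  0.042]
t 10.25 tcp [0.5757 0.0042 0.2165] xyaw 2.915 q [ 0.01  0.16 -0.11  1.3  -0.01 -1.34] F [ 7.2 -7.7 -2.3] g -0.007
delta cm [ 1.53 -0.3   0.34] rv [-0.006  0.006  0.142]
t 10.25 tcp [0.5757 0.0042 0.2165] xyaw 2.915 q [ 0.01  0.16 -0.11  1.3  -0.01 -1.34] F [ 7.2 -7.7 -2.3] g -0.007
delta cm [ 2.56 -0.34  0.34] rv [-0.005  0.006  0.242]
t 10.25 tcp [0.5757 0.0042 0.2165] xyaw 2.915 q [ 0.01  0.16 -0.11  1.3  -0.01 -1.34] F [ 7.2 -7.7 -2.3] g -0.007
delta cm [ 3.58 -0.27  0.33] rv [-0.005  0.007  0.342]
t 10.25 tcp [0.5757 0.0042 0.2165] xyaw 2.915 q [ 0.01  0.16 -0.11  1.3  -0.01 -1.34] F [ 7.2 -7.7 -2.3] g -0.007
delta cm [ 4.59 -0.1   0.32] rv [-0.005  0.007  0.442]
```

Run:
```python
from u import *
snap('wrist','w11');c=snap('scene','s11')
cv2.imwrite('pics/s11c.png',cv2.resize(c['frame'][120:260,220:400],None,fx=4.3,fy=4.3,interpolation=cv2.INTER_CUBIC))
p,q=push(1.5,.100,.023,.213);delta(p,YAW+1.5)
```

```text
t 10.35 tcp [0.5755 0.0041 0.2164] xyaw 2.9141 q [ 0.01  0.15 -0.11  1.3  -0.01 -1.33] F [ 4.  -3.4  0.5] g 0.001
delta cm [ 0.5  -0.16  0.34] rv [-0.006  0.005  0.041]
```

View pics/w11.png

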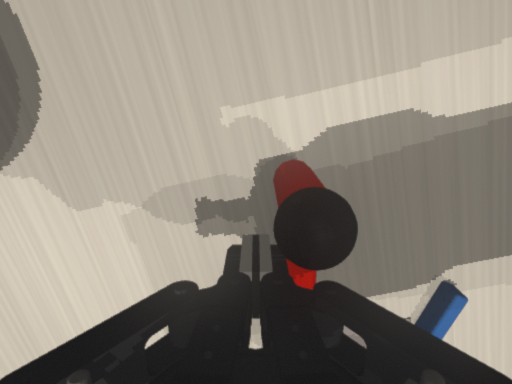

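View pics/s11c.png

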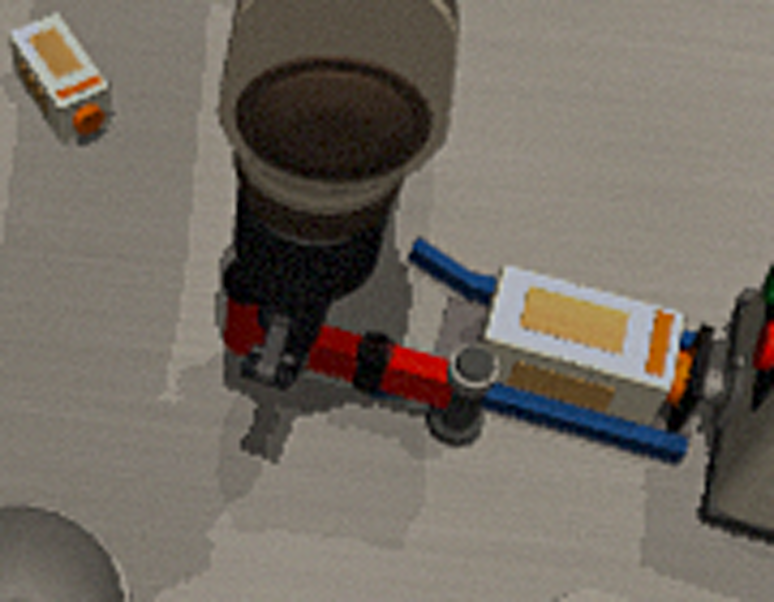

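The fingers press the bar a little inboard of the handle, as intended. I'll back off 2 mm, shift towards the hinge, then sweep.

drive_tool(deltas=[[[-0.4, 0.4, 0.3], [0, 0, 0], 0], [[-0.2, 0.8, 0.3], [0, 0, 0.05], 0], [[0.7, 0.6, 0.3], [0, 0, 0.08], 0], [[1.5, 0.5, 0.3], [0, 0, 0.14], 0], [[2.5, 0.4, 0.3], [0, 0, 0.24], 0]])

```text
time: 10.85
tcp_pos: [0.5534, 0.014, 0.2138]
orientation: [0.729, 3.046, -0.007]
ft_force: [10.5, 1.0, -2.2]
grip_width: -0.001
```

Run:
```python
from u import *
for a in (1.3,1.2,1.1,1.,.9,.8): 
  p,q=push(a,.097,.023,.213);delta(p,YAW+a)
```

```text
t 10.85 tcp [0.5534 0.014  0.2138] xyaw 2.6717 q [ 0.03  0.1  -0.18  1.28 -0.01 -1.07] F [10.5  1.  -2.2] g -0.001
delta cm [-0.03 -0.51  0.08] rv [-0.002  0.01  -0.001]
t 10.85 tcp [0.5534 0.014  0.2138] xyaw 2.6717 q [ 0.03  0.1  -0.18  1.28 -0.01 -1.07] F [10.5  1.  -2.2] g -0.001
delta cm [ 0.95 -0.69  0.07] rv [-0.002  0.01   0.099]
t 10.85 tcp [0.5534 0.014  0.2138] xyaw 2.6717 q [ 0.03  0.1  -0.18  1.28 -0.01 -1.07] F [10.5  1.  -2.2] g -0.001
delta cm [ 1.94 -0.78  0.06] rv [-0.001  0.01   0.199]
t 10.85 tcp [0.5534 0.014  0.2138] xyaw 2.6717 q [ 0.03  0.1  -0.18  1.28 -0.01 -1.07] F [10.5  1.  -2.2] g -0.001
delta cm [ 2.93 -0.76  0.05] rv [-0.001  0.01   0.299]
t 10.85 tcp [0.5534 0.014  0.2138] xyaw 2.6717 q [ 0.03  0.1  -0.18  1.28 -0.01 -1.07] F [10.5  1.  -2.2] g -0.001
delta cm [ 3.92 -0.65  0.04] rv [-0.     0.011  0.399]
t 10.85 tcp [0.5534 0.014  0.2138] xyaw 2.6717 q [ 0.03  0.1  -0.18  1.28 -0.01 -1.07] F [10.5  1.  -2.2] g -0.001
delta cm [ 4.9  -0.43  0.03] rv [0.    0.011 0.499]
```

drive_tool(deltas=[[[0.9, -0.2, 0.1], [0, 0, 0.1], 0], [[1.9, -0.4, 0.1], [0, 0, 0.2], 0], [[2.9, -0.5, 0.1], [0, 0, 0.3], 0], [[3.9, -0.4, 0.1], [0, 0, 0.4], 0], [[4.9, -0.2, 0.1], [0, 0, 0.5], 0]])

```text
time: 11.35
tcp_pos: [0.5101, 0.0342, 0.2138]
orientation: [1.464, 2.762, -0.001]
ft_force: [9.7, -4.1, 3.1]
grip_width: -0.003
```

Run:
```python
from u import *
for a in (.8,.7,.6,.5,.4,.3): 
  p,q=push(a,.095,.023,.213);delta(p,YAW+a)
```

```text
t 11.35 tcp [0.5101 0.0342 0.2138] xyaw 2.1667 q [ 0.07 -0.   -0.28  1.27 -0.01 -0.53] F [ 9.7 -4.1  3.1] g -0.003
delta cm [-0.03 -0.1   0.08] rv [ 0.007  0.014 -0.006]
t 11.35 tcp [0.5101 0.0342 0.2138] xyaw 2.1667 q [ 0.07 -0.   -0.28  1.27 -0.01 -0.53] F [ 9.7 -4.1  3.1] g -0.003
delta cm [ 0.93 -0.28  0.06] rv [0.007 0.014 0.094]
t 11.35 tcp [0.5101 0.0342 0.2138] xyaw 2.1667 q [ 0.07 -0.   -0.28  1.27 -0.01 -0.53] F [ 9.7 -4.1  3.1] g -0.003
delta cm [ 1.9  -0.38  0.05] rv [0.008 0.013 0.194]
t 11.35 tcp [0.5101 0.0342 0.2138] xyaw 2.1667 q [ 0.07 -0.   -0.28  1.27 -0.01 -0.53] F [ 9.7 -4.1  3.1] g -0.003
delta cm [ 2.88 -0.37  0.03] rv [0.009 0.013 0.294]
t 11.35 tcp [0.5101 0.0342 0.2138] xyaw 2.1667 q [ 0.07 -0.   -0.28  1.27 -0.01 -0.53] F [ 9.7 -4.1  3.1] g -0.003
delta cm [ 3.85 -0.27  0.02] rv [0.009 0.013 0.394]
t 11.35 tcp [0.5101 0.0342 0.2138] xyaw 2.1667 q [ 0.07 -0.   -0.28  1.27 -0.01 -0.53] F [ 9.7 -4.1  3.1] g -0.003
delta cm [ 4.81 -0.07  0.01] rv [0.01  0.012 0.494]
```

drive_tool(deltas=[[[0.9, -0.3, 0.1], [0, 0.01, 0.1], 0], [[1.9, -0.4, 0.1], [0, 0.01, 0.2], 0], [[2.9, -0.4, 0.1], [0, 0.01, 0.3], 0], [[3.9, -0.3, 0.1], [0, 0.01, 0.4], 0], [[4.8, -0.1, 0.1], [0, 0.01, 0.5], 0]])

```text
time: 11.85
tcp_pos: [0.4824, 0.0729, 0.2132]
orientation: [2.112, 2.313, 0.011]
ft_force: [-0.8, -10.0, 6.6]
grip_width: -0.003
```

Run:
```python
from u import *
for a in (.3,.2,.1,0,-.05): 
  p,q=push(a,.095,.023,.213);delta(p,YAW+a)
c=snap('scene','s12')
cv2.imwrite('pics/s12c.png',cv2.resize(c['frame'][120:260,220:400],None,fx=4.3,fy=4.3,interpolation=cv2.INTER_CUBIC))
```

```text
t 11.85 tcp [0.4824 0.0729 0.2132] xyaw 1.6617 q [ 0.15 -0.06 -0.34  1.28 -0.    0.06] F [ -0.8 -10.    6.6] g -0.003
delta cm [0.07 0.02 0.02] rv [ 0.012  0.003 -0.011]
t 11.85 tcp [0.4824 0.0729 0.2132] xyaw 1.6617 q [ 0.15 -0.06 -0.34  1.28 -0.    0.06] F [ -0.8 -10.    6.6] g -0.003
delta cm [ 1.03 -0.17  0.01] rv [0.012 0.002 0.089]
t 11.85 tcp [0.4824 0.0729 0.2132] xyaw 1.6617 q [ 0.15 -0.06 -0.34  1.28 -0.    0.06] F [ -0.8 -10.    6.6] g -0.003
delta cm [ 2.   -0.27  0.01] rv [0.012 0.002 0.189]
t 11.85 tcp [0.4824 0.0729 0.2132] xyaw 1.6617 q [ 0.15 -0.06 -0.34  1.28 -0.    0.06] F [ -0.8 -10.    6.6] g -0.003
delta cm [ 2.98 -0.27  0.01] rv [0.012 0.001 0.289]
t 11.85 tcp [0.4824 0.0729 0.2132] xyaw 1.6617 q [ 0.15 -0.06 -0.34  1.28 -0.    0.06] F [ -0.8 -10.    6.6] g -0.003
delta cm [ 3.46 -0.23  0.  ] rv [0.012 0.001 0.339]
```

View pics/s12c.png

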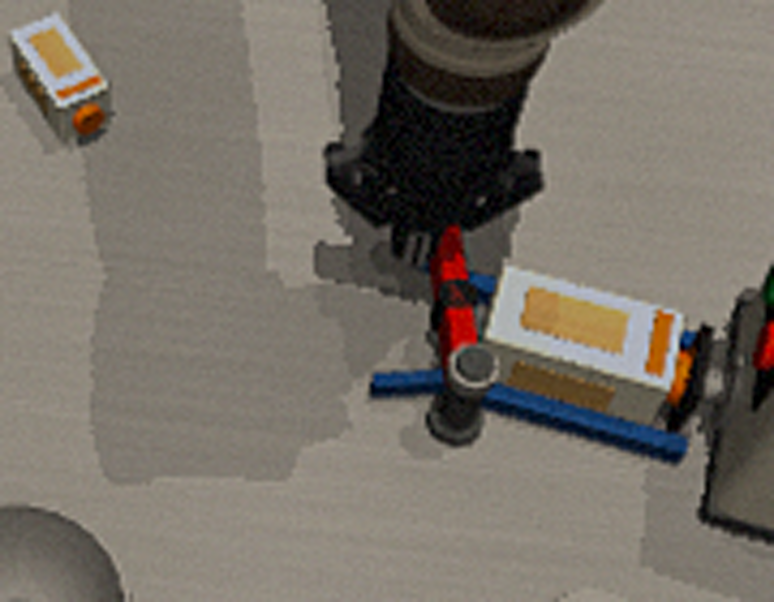

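The clamp is nearly across, at about 0.3 rad, with its nose just behind the cartridge. Now the last stretch, in small steps.

drive_tool(deltas=[[[0.5, -0.1, 0], [0.01, 0, 0.05], 0], [[1, -0.2, 0], [0.01, 0, 0.1], 0], [[1.5, -0.2, 0], [0.01, 0, 0.14], 0], [[2, -0.3, 0], [0.01, 0, 0.19], 0]])

```text
time: 12.3
tcp_pos: [0.4779, 0.0927, 0.2135]
orientation: [2.334, 2.095, -0.001]
ft_force: [4.4, -13.7, 1.5]
grip_width: 0.0
```

Run:
```python
from u import *
for a in (.1,0,-.05): 
  p,q=push(a,.095,.023,.213);delta(p,YAW+a)
```

```text
t 12.3 tcp [0.4779 0.0927 0.2135] xyaw 1.4629 q [ 0.19 -0.05 -0.34  1.29 -0.    0.3 ] F [  4.4 -13.7   1.5] g 0.0
delta cm [-0.01  0.01  0.05] rv [ 0.003  0.004 -0.01 ]
t 12.3 tcp [0.4779 0.0927 0.2135] xyaw 1.4629 q [ 0.19 -0.05 -0.34  1.29 -0.    0.3 ] F [  4.4 -13.7   1.5] g 0.0
delta cm [ 0.95 -0.19  0.04] rv [0.004 0.004 0.09 ]
t 12.3 tcp [0.4779 0.0927 0.2135] xyaw 1.4629 q [ 0.19 -0.05 -0.34  1.29 -0.    0.3 ] F [  4.4 -13.7   1.5] g 0.0
delta cm [ 1.43 -0.25  0.04] rv [0.004 0.004 0.14 ]
```

drive_tool(deltas=[[[0.3, -0.1, 0], [0, 0, 0.03], 0], [[0.6, -0.1, 0], [0, 0, 0.06], 0], [[0.9, -0.2, 0], [0, 0, 0.09], 0], [[0.9, -0.2, 0], [0, 0, 0.09], 0]])

```text
time: 12.7
tcp_pos: [0.4768, 0.1009, 0.2135]
orientation: [2.426, 1.983, -0.006]
ft_force: [-0.5, -13.2, 2.8]
grip_width: -0.002
```

drive_tool(deltas=[[[0.15, 0, 0], [0, 0, 0], 0], [[0.3, 0, 0], [0, 0, 0], 0], [[0.3, 0, 0], [0, 0, 0], 0]])

```text
time: 13.0
tcp_pos: [0.4771, 0.1026, 0.2135]
orientation: [2.425, 1.979, -0.012]
ft_force: [-2.8, -13.5, 4.0]
grip_width: 0.001
```

drive_tool(deltas=[[[0.2, 0, 0], [0, 0, 0], 0], [[0.4, 0, 0], [0, 0, 0], 0], [[0.4, 0, 0], [0, 0, 0], 0]])

```text
time: 13.3
tcp_pos: [0.4775, 0.1053, 0.2136]
orientation: [2.424, 1.976, -0.019]
ft_force: [-4.1, -14.0, 5.1]
grip_width: 0.002
```

Run:
```python
from u import *
p,q=push(0,.095,.023,.213);delta(p,YAW)
snap('wrist','w13');c=snap('scene','s13')
cv2.imwrite('pics/s13c.png',cv2.resize(c['frame'][120:260,220:400],None,fx=4.3,fy=4.3,interpolation=cv2.INTER_CUBIC))
```

```text
t 13.3 tcp [0.4775 0.1053 0.2136] xyaw 1.3678 q [ 0.22 -0.04 -0.33  1.29 -0.02  0.42] F [ -4.1 -14.    5.1] g 0.002
delta cm [-0.3   0.01  0.06] rv [ 0.004  0.019 -0.005]
```

View pics/s13c.png

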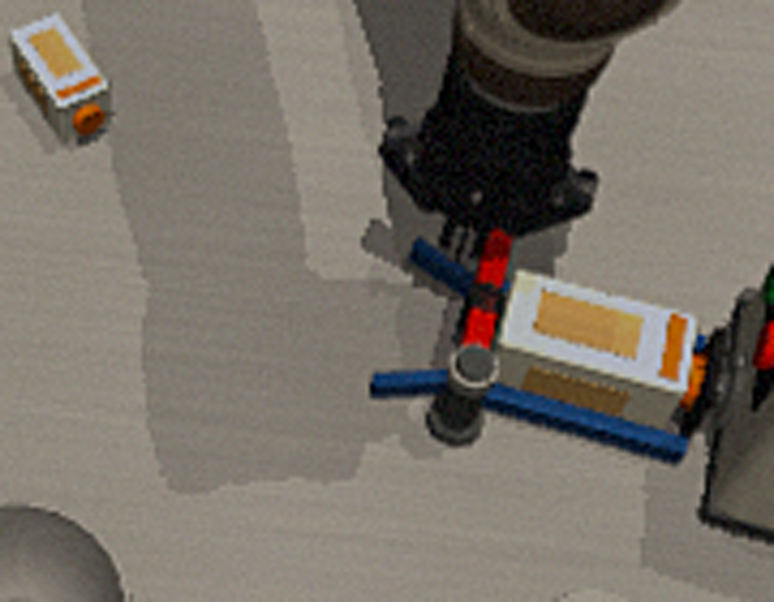

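drive_tool(deltas=[[[0.2, 0, 0], [0, 0.01, 0], 0], [[0.4, 0, 0], [0, 0.02, 0], 0], [[0.4, 0, 0], [0, 0.02, 0], 0]])

```text
time: 13.7
tcp_pos: [0.4776, 0.1072, 0.2134]
orientation: [2.433, 1.979, -0.005]
ft_force: [-5.6, -19.6, 6.1]
grip_width: 0.002
```

drive_tool(deltas=[[[0.2, 0, 0], [0, 0, 0], 0], [[0.4, 0, 0], [0, 0, 0], 0], [[0.4, 0, 0], [0, 0, 0], 0]])

```text
time: 14.0
tcp_pos: [0.4779, 0.1088, 0.2135]
orientation: [2.43, 1.972, -0.016]
ft_force: [-5.5, -25.4, 7.9]
grip_width: -0.003
```

The force rose from 14 to 25 N without much travel, which suggests the stop. I'll back off and look.

drive_tool(deltas=[[[0.3, 0, 0], [0, 0, 0], 0], [[0.4, 0, 0], [0, 0, 0], 0], [[0.4, 0, 0], [0, 0, 0], 0]])

```text
time: 14.3
tcp_pos: [0.4781, 0.1103, 0.2136]
orientation: [2.428, 1.965, -0.027]
ft_force: [-5.9, -26.5, 8.8]
grip_width: -0.001
```

drive_tool(deltas=[[[-1, 0, 0], [0, 0, 0], 0], [[-3, 0, 0], [0, 0, 0], 0], [[-4.5, 0, -2], [0, 0, 0], 0], [[-4.5, 0, -7], [0, 0, 0], 0], [[-4.5, 0, -12], [0, 0, 0], 0]])

```text
time: 14.8
tcp_pos: [0.4685, 0.0688, 0.3355]
orientation: [2.43, 1.965, -0.029]
ft_force: [2.1, -0.1, 0.4]
grip_width: 0.003
```

Run:
```python
from u import *
snap('wrist','w14');c=snap('scene','s14')
cv2.imwrite('pics/s14c.png',cv2.resize(c['frame'][120:260,220:400],None,fx=4.3,fy=4.3,interpolation=cv2.INTER_CUBIC))
delta([*toW(-.09,0),.36],YAW+np.pi/2)
```

```text
t 14.9 tcp [0.4698 0.0694 0.3416] xyaw 1.3601 q [ 0.15 -0.11 -0.14  1.54 -0.02  0.36] F [ 0.3 -0.1 -0.6] g -0.0
delta cm [ 2.88  3.95 -1.86] rv [-0.007  0.026 -1.583]
```

View pics/s14c.png

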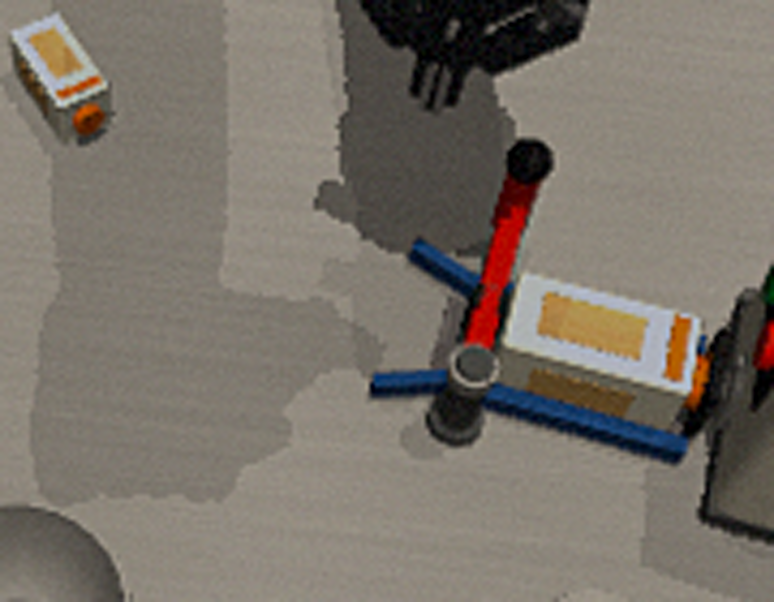

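View pics/w14.png

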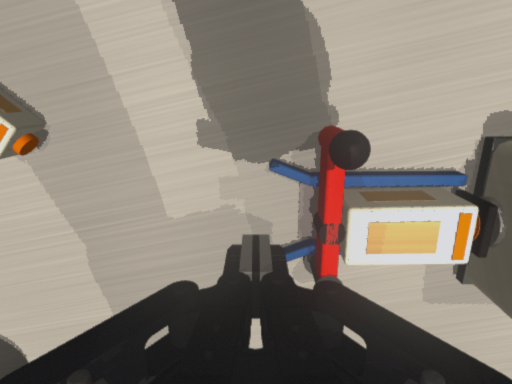

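The clamp lies across the cradle behind the cartridge, and the robot is clear. I'll measure the clamp angle from the bar's top edge and the cartridge's position.

Run:
```python
from u import *
c=load("w14.pkl");f=c["frame"].astype(float)
red=(f[:,:,2]-np.maximum(f[:,:,0],f[:,:,1]))
L=[];R=[]
for r in list(range(172,215))+list(range(252,272)):
    k=np.where(red[r,300:352]>60)[0]+300
    if len(k)>8: L.append((k[0],r));R.append((k[-1]+1,r))
for n,e,z in (("left,bottom",L,.023),("right,top",R,.057)):
    P=ray(c,np.array(e)-[.5,0],z)[:,:2]
    x,y,x0,y0=cv2.fitLine(P.astype(np.float32),cv2.DIST_HUBER,0,.01,.01).ravel();d=np.array([x,y]);d*=np.sign(d@V)
    print(n,"clamp angle",np.arctan2(-(d@U),d@V), toU([x0,y0]))
b=f[:,:,0]-f[:,:,2];E=[]
for col in range(365,455):
    k=np.where(b[150:200,col]>30)[0]+150
    if len(k): E.append((col,k[0]-.5))
P=ray(c,E,.018)[:,:2];x,y,*_=cv2.fitLine(P.astype(np.float32),cv2.DIST_HUBER,0,.01,.01).ravel();print("far rail yaw",np.arctan2(y,x))
print("ball",toU(ray(c,(349,149),.09)[0]),"cart rear/front",[toU(p) .round(4) for p in ray(c,[(345,263),(469,263),(476,206),(348,207)],.06)])
s=load("s14.pkl");s0=load("scene0.pkl")
for (u,v,w,h) in [(149,220,35,35),(222,265,40,40),(356,275,30,28)]:
    print("bystander diff",np.abs(s["frame"][v-h:v+h,u-w:u+w].astype(int)-s0["frame"][v-h:v+h,u-w:u+w]).mean())
```

```text
left,bottom clamp angle -0.004303206779007976 [-0.06236014  0.01315161]
right,top clamp angle -0.0001451003692279229 [-0.0535261   0.01796652]
far rail yaw 1.364764
ball [-0.06061601  0.08139843] cart rear/front [array([-0.048, -0.026]), array([ 0.0607, -0.026 ]), array([0.0562, 0.0276]), array([-0.0494,  0.0273])]
bystander diff 5.788707482993197
bystander diff 5.9159375
bystander diff 5.871428571428571
```

Clamp angle is about 0.00 rad and the cartridge rear is at unit x ≈ -48.5 mm, which puts the nose at ≈ 71 mm. The robot is clear, so I'm handing in.

```bash
python3 -c "
from rig import ticket,arm
print(ticket.close_job(), arm.state()['time'])"
```

```text
the job is handed in; nothing more can be done
the job is handed in; nothing more can be done
```

The cartridge is loaded and clamped, and I handed the job in at about 15 s of robot time; no verdict was reported.

I picked the largest of the three cartridges and lowered it between the rails. I slid it nose first until the dock pushed back with about 9 N, then released it. Closed fingers then swept the clamp shut until the force levelled off at about 26 N, which I took as its stop.

**Last checks, from the camera images:**
- **Clamp:** the two edges of the bar gave angles of -0.004 and 0.000 rad, so it is fully shut within the measurement.
- **Cartridge:** it lies upright between the rails, with its rear at unit x ≈ -48.5 mm. That puts the nose at about 71 mm and the dock about 11 mm in; both follow from the 120 mm length and were not seen directly.
- **Bystanders:** the ring, bowl and jar show no change from the first picture beyond noise and shadow. The two small cartridges were not touched.
- **Robot:** the wrist force read near zero after backing off, with the arm clear of everything.

**Disagreement:** hand-picked pixels on the cartridge's front corners differed by about 4 mm in x. I treated this as picking error, because the rear corners agreed within 1.5 mm.

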